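Stack two stock cartons on the sloping stand

TASK

Put the two cardboard cartons away on the sloping plywood stand: the larger one lying flat on the sloping deck with one of its short ends against the backstop, and the smaller one lying flat on top of it, also lengthwise with a short end against the backstop. Keep both in line with the slope and about midway across the stand. Leave the wooden block where it is.

Things in the scene. Friction and masses are not known exactly. Their poses are not given: they have to be found in the camera images.
- large_carton: The larger brown cardboard carton: 100 mm long (its x axis), 60 mm wide (y), 40 mm high (z), with a pale tape strip along its top; about 0.2 kg, stiff, loose. Origin at the centre of its underside. It starts flat on the worktop; grip it across the 60 mm width.
- small_carton: The smaller brown cardboard carton: 80 mm long (its x axis), 44 mm wide (y), 32 mm high (z), with a pale tape strip along its top; about 0.1 kg, stiff, loose. Origin at the centre of its underside. It starts flat on the worktop; grip it across the 44 mm width.
- wood_block: Bystander: a hardwood block, 40 mm (x) by 85 mm (y) by 34 mm high (z), loose. Origin at the centre of its underside. It lies in a row with the two cartons in any order; all three may change places.
- stand_corner (a point): Fixed plywood stand: deck 130 mm long, 120 wide, falling 15 degrees away from the robot to a backstop square to it (55 mm high, 9 thick); sides and near end open. Point: middle of the line where deck top meets backstop face, 24 mm above the worktop; x down the slope into the backstop, y left along it, z square up from the deck. Cartons do not slide down by themselves: set or push them home.

How it is judged:
By the outcome, as a careful person would: the job done as asked, in the order asked, and still so for the second after the job is handed in, with the robot touching nothing.
It also fails if it takes over 72 s, if anything falls off the work surface, if the arm or the gripper's body presses on something with over 40 N, if the wrist force passes 120 N, or if a joint passes its speed limit or range.

ROBOT

A 6-joint arm with a two-finger parallel gripper is mounted at the origin on a cart in front of the work surface, level with it; the furniture and walls round the work are solid. World frame = base frame: x ahead of the robot, y to its left, z up, the work surface at z = 0. Lengths are in mm, angles in rad, forces in N, time in s.
With the tool pointing down it reaches from about 325 to 775 mm from the base axis. Payload 9.3 kg.
Tool frame: the origin (TCP) lies on the centre line of the jaws, within the pads' length; the fingertips stand 8 mm ahead of it and the grasp point (between the pads) lies 11 mm behind it; z points along the fingers, y is the direction in which the jaws open and shut (so a half turn about z gives the same grasp; the last joint's range is limited). The gripper opens to 85 mm and grips with 20 to 120 N. Pads are 22 mm wide; open, the fingers measure 114 mm over their backs; the gripper's body (76 mm by 85 mm) begins 54 mm behind the grasp point. The pads swing forward as they close: fully open they stand 13 mm farther back than shut.
Start: joints at [-1.274, 0.259, 0.021, 1.334, 0, 1.418], TCP at [239.125, -495.294, 239.279] pointing down, gripper open.
Joint ranges: [-3.04, 3.04], [-0.91, 1.82], [-1.04, 1.36], [-1.92, 1.95], [-1.52, 1.45], [-3.14, 3.14]. Speed limits (rad/s): [2.22, 2.22, 2.79, 3.14, 3.14, 3.14].

INTERFACE

Orientations are given as a 3x3 rotation matrix whose columns are the frame's x, y, z axes.
In Python, from rig import sensors, optics, ctrl gives the robot as it stands. The module is installed in compiled form; this text tells all that it offers.
- The arm moves only by the shell command python3 -m jog 'ROWS' [FORCE]. ROWS is JSON, a list of rows, each a list of 7 numbers: the shift along the tool's x, y, z normalised to -1 to 1, where 1 is 1 m, then the turn, a rotation vector about the tool's x, y, z normalised to -1 to 1, where 1 is 180 degrees, then the opening, from -1 (shut) to 1 (fully open). In form: [[dx, dy, dz, rx, ry, rz, claw], ...]. A call has 1 to 8 rows; each row is the pose to reach, as a shift and turn from the pose measured when the call began, along the tool's axes at that moment, turning the shorter way round; what a row does not reach only later rows make up. A row lasts 1/10 s, in which the tool goes at most 50 mm and 8.59 degrees, less where a joint would pass 70% of its speed; a pose out of reach is approached as far as the arm can. A call with a number of a shift or a turn outside -1 to 1 is refused whole. A call with a gripper value outside its range is refused whole. The fingers move at their own pace and stop on an object; FORCE is the grip in N (left out, the last holds). Time passes only in rows, so rows that repeat a pose let the fingers close. It gives the time, the measured TCP pose, the force and the opening at its end, in the units of the state.
- sensors.state(): the state, without advancing time (a new reading comes with each control period).
- optics.grab_frame(name): name is "scene" or "top" or "wrist"; returns a dict with "frame" (420x560x3 uint8, red, green, blue), "K" (3x3 intrinsics, pixels), "k1" (the pictures are not rectified: a ray, as slopes to the right and down, at radius r is drawn at 1 + k1 r^2 times it, then the intrinsics apply), "R" (3x3) and "t" (3): a world point X has camera coordinates R X + t. Camera axes: x right, y down, z forward; pixel columns grow to the right and rows downward; lengths in mm; the calibration is good to about 2 mm. A picture is of the moment at which its call begins. There is no depth.
- ctrl.sign_off(): hands the job in, once; it reports no verdict.
The state is a dict: "t": time; "joint_pos": joint angles; "dq": joint speeds; "tau": joint torques, N m; "ee_pos": TCP position; "eef_rot": TCP orientation; "ft_force": force on the tool from outside, world axes, zero at the start; "ft_torque": the same for the moment, N m; "opening": finger opening in mm.
Only numpy, scipy, OpenCV 4.12 (cv2) and the standard library are available. Lean on these libraries where they do the work, as an engineer would, in place of code of your own. Each camera call takes 0.05 s, during which the arm holds its last target. There are 200 camera calls.

## Working session

There is one attempt and no reset: what is moved stays moved. The work goes in short steps, Python scripts to look and compute and a shell command to move; the robot and the scene stay as the last step left them, time stands still between calls to the robot, and variables do not carry over. Pictures are saved under pics/ and viewed, about 8 in all and at most 12, crops included, and the job is handed in when it is done.

```bash
mkdir -p pics; cat > h.py <<'E'
import numpy as np, cv2
from rig import sensors, optics, ctrl
def grab(name,fn=None):
    f=optics.grab_frame(name)
    if fn: cv2.imwrite('pics/'+fn,cv2.cvtColor(f['frame'],cv2.COLOR_RGB2BGR))
    return f
def ray(f,u,v):
    K=np.array(f['K'],float);k=float(f['k1']);R=np.array(f['R']);t=np.array(f['t'])
    n=cv2.undistortPoints(np.array([[[u,v]]],float),K,np.array([k,0,0,0,0.]))[0,0]
    return -R.T@t, R.T@np.array([n[0],n[1],1.])
def onplane(f,u,v,z):
    c,d=ray(f,u,v); return c+d*(z-c[2])/d[2]
def proj(f,X):
    K=np.array(f['K'],float);k=float(f['k1']);p=np.array(f['R'])@np.array(X,float)+np.array(f['t'])
    a=p[:2]/p[2];a=a*(1+k*(a@a));return K[:2,:2]@a+K[:2,2]
def rel(target_p,target_R=None):
    s=sensors.state();R=np.array(s['eef_rot']);p=np.array(s['ee_pos'])
    d=R.T@(np.array(target_p)-p)/1000
    r=np.zeros(3)
    if target_R is not None: r=cv2.Rodrigues(R.T@np.array(target_R))[0].ravel()/np.pi
    return np.round(np.r_[d,r],4).tolist()
E
python3 - <<'E'
from h import *
s=sensors.state();print(s['t'],s['opening'],np.round(s['eef_rot'],3),s['ft_force'])
a=grab('scene','s0.png');b=grab('top','t0.png')
for f in(a,b):print(np.round(-np.array(f['R']).T@f['t']),np.round(f['K'][0],1),f['k1'])
E
```

```text
0.0 85.80310321954939 [[ 0.901  0.435 -0.   ]
 [ 0.435 -0.901  0.001]
 [ 0.    -0.001 -1.   ]] [-0.03339806  0.18717298 -0.17877926]
[-345.  506.  539.] [448.7   0.  278.7] -0.01777660461661349
[ 417.   -0. 1178.] [435.9   0.  273.7] 0.03600106159066841
```

View pics/t0.png

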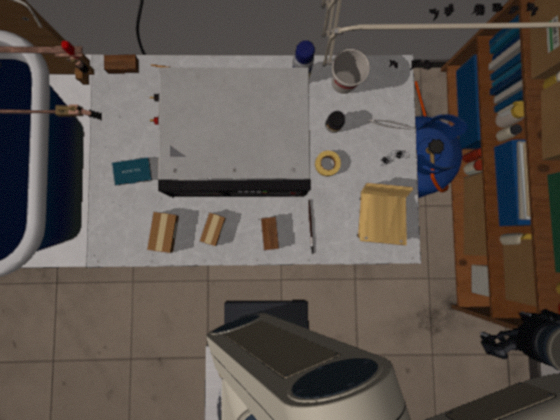

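View pics/s0.png

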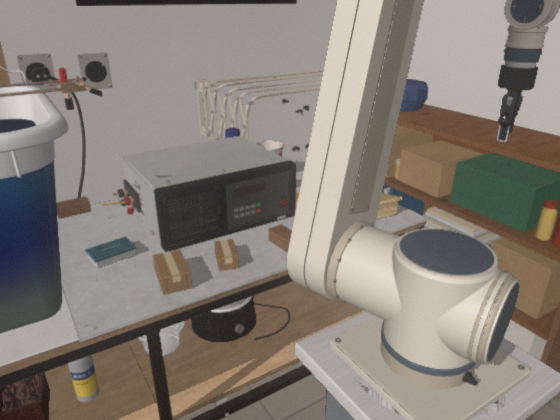

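The top view shows the large carton at about (163,231), the small carton at (213,229), the wood block at (270,233) and the stand at (385,213) with its backstop at the top edge. In the scene view the arm hides the block and stand.

```bash
python3 - <<'E'
from h import *
f=grab('top')
im=f['frame'];hsv=cv2.cvtColor(im,cv2.COLOR_RGB2HSV)
m=((hsv[...,1]>60)&(hsv[...,0]<30)&(hsv[...,2]>50)).astype(np.uint8)*255
for nm,(x0,x1,y0,y1),h in(('L',(140,186,205,262),40),('S',(194,232,205,255),32),('B',(255,288,208,258),34),('stand',(350,415,178,252),60)):
    mm=np.zeros_like(m);mm[y0:y1,x0:x1]=m[y0:y1,x0:x1]
    mm=cv2.morphologyEx(mm,cv2.MORPH_CLOSE,np.ones((5,5)))
    c=max(cv2.findContours(mm,0,2)[0],key=cv2.contourArea)
    r=cv2.minAreaRect(c);b=cv2.boxPoints(r)
    print(nm,r)
    for p in b: print('   ',p,np.round(onplane(f,*p,h)))
c=cv2.resize(im[175:265,140:420],None,fx=2.8,fy=2.8,interpolation=cv2.INTER_CUBIC)
cv2.imwrite('pics/t1.png',c[...,::-1])
E
```

```text
L ((162.08999633789062, 231.8699951171875), (25.597265243530273, 38.74945068359375), 8.130102157592773)
    [146.68    249.23999] [402. 306.  40.]
    [152.16 210.88] [501. 294.  40.]
    [177.5 214.5] [491. 229.  40.]
    [172.01999 252.85999] [392. 242.  40.]
S ((212.0500030517578, 228.85000610351562), (17.70875358581543, 30.674091339111328), 18.43494987487793)
    [198.8 240.6] [423. 174.  32.]
    [208.50002 211.5    ] [499. 149.  32.]
    [225.3 217.1] [484. 105.  32.]
    [215.59999 246.20001] [408. 131.  32.]
B ((269.50494384765625, 233.04949951171875), (32.040199279785156, 15.124565124511719), 84.2894058227539)
    [260.38614 217.86137] [481.  13.  34.]
    [275.43564 216.35643] [484. -26.  34.]
    [278.62375 248.23763] [401. -34.  34.]
    [263.57425 249.74257] [397.   6.  34.]
stand ((383.96856689453125, 213.3303680419922), (51.38652801513672, 59.25568389892578), 5.440331935882568)
    [355.58206 240.3888 ] [ 419. -230.   60.]
    [361.20004 181.40002] [ 572. -249.   60.]
    [412.35507 186.27194] [ 558. -381.   60.]
    [406.7371  245.26071] [ 406. -361.   60.]
```

View pics/t1.png

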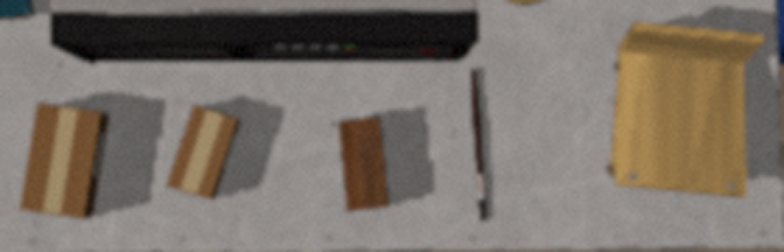

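The crop shows all three objects, the stand (deck from its near edge to a raised backstop at the top) and also a thin upright thing at crop (480,140), between block and stand. I'll check its height. First, a look from close over the stand.

```bash
cat >> h.py <<'E'
def Rz(d):
    a=np.radians(d);c,s=np.cos(a),np.sin(a);return np.array([[c,-s,0],[s,c,0],[0,0,1.]])
def Ry(d):
    a=np.radians(d);c,s=np.cos(a),np.sin(a);return np.array([[c,0,s],[0,1,0],[-s,0,c]])
def down(yaw,pitch=0): return Rz(yaw)@Ry(pitch)@np.diag([1.,-1,-1])
E
python3 -c "
from h import *
print(rel([400,-310,330],down(-6)))"
```

```text
[0.2254, -0.0968, -0.0911, -0.0003, 0.0, 0.1765]
```

```bash
python3 -m jog '[[0.225,-0.097,-0.091,0,0,0.1765,1],[0.225,-0.097,-0.091,0,0,0.1765,1],[0.225,-0.097,-0.091,0,0,0.1765,1],[0.225,-0.097,-0.091,0,0,0.1765,1],[0.225,-0.097,-0.091,0,0,0.1765,1],[0.225,-0.097,-0.091,0,0,0.1765,1],[0.225,-0.097,-0.091,0,0,0.1765,1],[0.225,-0.097,-0.091,0,0,0.1765,1]]'
python3 - <<'E'
from h import *
w=grab('wrist','w1.png');s=grab('scene')
print(np.round(-np.array(w['R']).T@w['t']),np.round(w['K'],0),np.round(w['R'],2),w['k1'])
a=cv2.resize(s['frame'],(560,420));cv2.imwrite('pics/c1.png',np.hstack([cv2.resize(w['frame'],(450,338)),cv2.resize(a,(350,338))])[...,::-1])
E
```

```text
t: 0.95
ee_pos: [399.6, -309.9, 329.6]
eef_rot: [[0.995, -0.103, -0.001], [-0.103, -0.995, 0.001], [-0.001, -0.001, -1.0]]
ft_force: [-0.6, 0.2, -0.7]
opening: 85.5
[ 466. -316.  464.] [[302.   0. 278.]
 [  0. 302. 213.]
 [  0.   0.   1.]] [[-0.1  -0.99 -0.  ]
 [-0.96  0.1   0.26]
 [-0.26  0.03 -0.97]] -0.018619685616666302
```

View pics/c1.png

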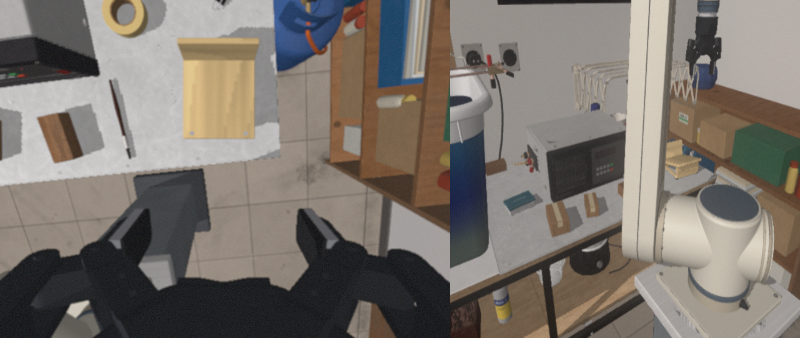

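The wrist view shows the stand at (185-258, 38-138) in view pixels, its backstop top at row 40 and deck/backstop line near row 55. The upright strip is a thin flat item at (120,120). I'll extract the stand edges.

```bash
python3 - <<'E'
from h import *
f=grab('wrist');im=f['frame'];t=grab('top')
hsv=cv2.cvtColor(im,cv2.COLOR_RGB2HSV)
m=((hsv[...,1]>75)&(hsv[...,0]>13)&(hsv[...,0]<30)&(hsv[...,2]>110)).astype(np.uint8)
m[:,:215]=0;m[:,330:]=0;m[:40]=0;m[180:]=0
# row extents
for v in range(44,176,6):
    u=np.where(m[v])[0]
    if len(u):print(v,u.min(),u.max(),im[v,(u.min()+u.max())//2].tolist())
c=cv2.resize(im[35:185,205:335],None,fx=4,fy=4,interpolation=cv2.INTER_CUBIC)
cv2.imwrite('pics/st.png',c[...,::-1])
E
```

```text
50 220 321 [201, 172, 122]
56 222 319 [142, 123, 90]
62 224 318 [128, 110, 78]
68 227 316 [144, 125, 89]
74 228 315 [183, 159, 115]
80 228 315 [192, 165, 118]
86 228 315 [190, 161, 117]
92 228 315 [191, 165, 117]
98 228 315 [189, 163, 117]
104 228 315 [193, 165, 121]
110 228 315 [193, 163, 120]
116 228 315 [192, 163, 119]
122 228 315 [193, 164, 119]
128 228 315 [191, 163, 118]
134 228 315 [192, 163, 118]
140 228 315 [192, 166, 120]
146 228 315 [193, 165, 119]
152 228 315 [190, 164, 120]
158 228 314 [192, 163, 116]
164 228 315 [190, 163, 115]
170 228 314 [175, 152, 110]
```

View pics/st.png

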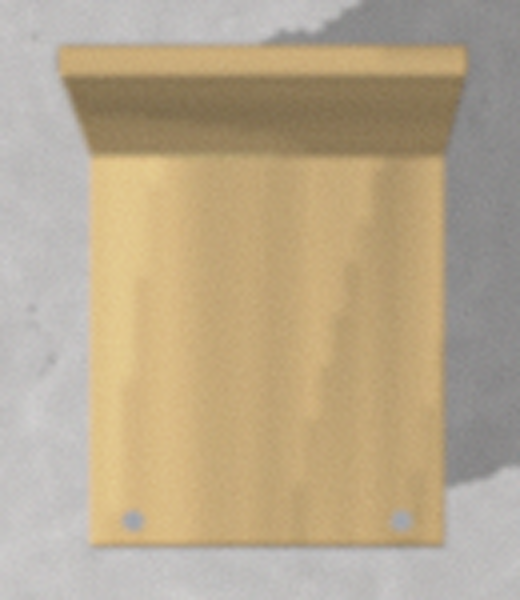

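In the crop: deck/backstop line (92..443, 154), near edge (91..444, 545), backstop top front edge (65..466, 76).

```bash
python3 - <<'E'
from h import *
f=grab('wrist')
P=lambda x,y,z:onplane(f,205+(x+.5)/4-.5,35+(y+.5)/4-.5,z)
a,b=P(92,154,24),P(443,154,24);c,d=P(91,545,57.6),P(444,545,57.6)
h=24+55*np.cos(np.radians(15));e,g=P(65,76,h),P(466,76,h)
for n in(a,b,c,d,e,g):print(np.round(n,1))
print(np.linalg.norm(a-b),np.linalg.norm(c-d),np.linalg.norm(e-g),np.linalg.norm((a+b-c-d)/2),np.linalg.norm((a+b-e-g)/2))
v=(a+b-c-d)/2;print('corner',(a+b)/2,'yaws',np.degrees(np.arctan2(v[1],v[0])),[np.degrees(np.arctan2(q[0],-q[1])) for q in(b-a,d-c,g-e)])
print(rel([430,205,280],down(-9)))
E
```

```text
[ 548.7 -256.9   24. ]
[ 535.9 -374.3   24. ]
[ 422.2 -243.1   57.6]
[ 409.5 -361.    57.6]
[ 560.4 -259.5   77.1]
[ 547.7 -375.7   77.1]
118.0444389098871 118.55290976440786 116.8664552860687 131.57101797751716 54.447150947578955
corner [ 542.30815168 -315.60879965   24.        ] yaws -6.116384376402166 [np.float64(-6.199338433583756), np.float64(-6.145755916850219), np.float64(-6.2109746527813945)]
[-0.0237, -0.5161, 0.0502, -0.0005, 0.0004, 0.0162]
```

```bash
python3 -m jog '[[-0.02,-0.515,0.04,0,0,0.005,1],[-0.02,-0.515,0.04,0,0,0.005,1],[-0.02,-0.515,0.04,0,0,0.005,1],[-0.02,-0.515,0.04,0,0,0.005,1],[-0.02,-0.515,0.04,0,0,0.005,1],[-0.02,-0.515,0.04,0,0,0.005,1],[-0.02,-0.515,0.04,0,0,0.005,1],[-0.02,-0.515,0.04,0,0,0.005,1]]' >/dev/null
python3 -m jog '[[0,-0.14,0,0,0,0,1],[0,-0.14,0,0,0,0,1],[0,-0.14,0,0,0,0,1],[0,-0.14,0,0,0,0,1],[0,-0.14,0,0,0,0,1]]'
python3 - <<'E'
from h import *
w=grab('wrist','w2.png')
cv2.imwrite('pics/w2c.png',cv2.resize(w['frame'],None,fx=1.4,fy=1.4,interpolation=cv2.INTER_CUBIC)[:400,:,::-1])
E
```

```text
t: 2.5
ee_pos: [430.9, 92.8, 302.6]
eef_rot: [[1.0, -0.02, -0.001], [-0.02, -0.998, 0.064], [-0.003, -0.064, -0.998]]
ft_force: [0.4, 0.3, -0.1]
opening: 85.5
```

View pics/w2c.png

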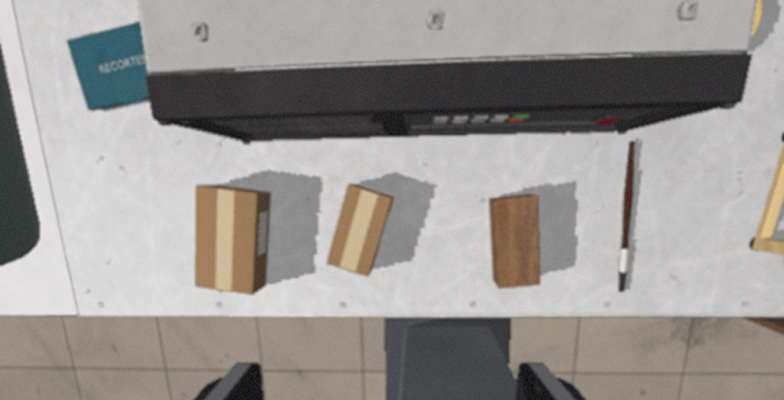

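Large carton at view (232,238), small at (360,230), block at (515,240); the strip is a flat brush at (628,215). Microwave front foot near row 137.

```bash
python3 - <<'E'
from h import *
f=grab('wrist');P=lambda x,y,z:np.round(onplane(f,(x+.5)/1.4-.5,(y+.5)/1.4-.5,z))
print('micro foot',P(250,141,0),P(620,130,0)); 
c,d=ray(f,150/1.4,72/1.4); s=(P(250,141,0)[0]-c[0])/d[0];print('front top',c+s*d)
print(sensors.state()['ee_pos'],rel([428,200,230],down(-9)))
E
```

```text
micro foot [543. 250.   0.] [ 544. -107.    0.]
front top [543.         188.39686915 261.00315454]
[430.79737282  92.85841678 302.5797353 ] [-0.0048, -0.1022, 0.0793, -0.0202, 0.0022, 0.0436]
```

```bash
python3 -m jog '[[-0.005,-0.102,0.079,-0.02,0.002,0.0436,1],[-0.005,-0.102,0.079,-0.02,0.002,0.0436,1],[-0.005,-0.102,0.079,-0.02,0.002,0.0436,1],[-0.005,-0.102,0.079,-0.02,0.002,0.0436,1],[-0.005,-0.102,0.079,-0.02,0.002,0.0436,1],[-0.005,-0.102,0.079,-0.02,0.002,0.0436,1]]'
python3 - <<'E'
from h import *
f=grab('wrist','w3.png');im=f['frame']
hsv=cv2.cvtColor(im,cv2.COLOR_RGB2HSV)
cv2.imwrite('pics/w3c.png',cv2.resize(im[60:310],None,fx=1.4,fy=1.4,interpolation=cv2.INTER_CUBIC)[...,::-1])
E
```

```text
t: 3.2
ee_pos: [414.5, 53.6, 235.8]
eef_rot: [[0.995, -0.099, 0.003], [-0.099, -0.994, 0.039], [-0.001, -0.04, -0.999]]
ft_force: [-0.4, -0.3, -0.5]
opening: 85.3
```

View pics/w3c.png

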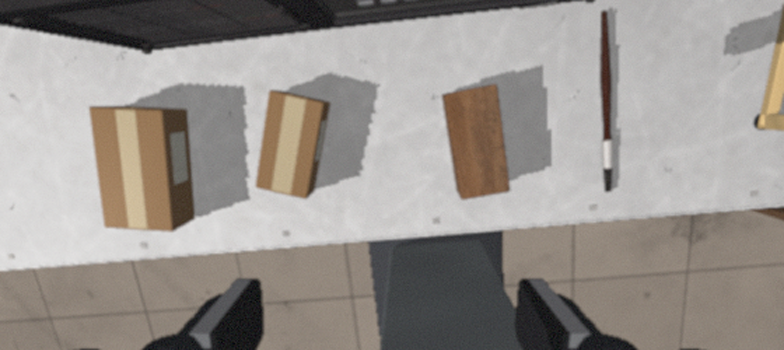

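```bash
python3 -c "
from h import *
s=sensors.state()
for k in s:print(k,np.round(s[k],3).tolist())"
```

```text
t 3.25
joint_pos [-0.1, 0.031, -0.266, 1.276, 0.04, 3.141]
dq [0.002, 0.001, 0.014, 0.015, -0.001, 0.0]
tau [-0.243, -37.301, 35.362, -0.036, 0.145, -0.0]
ee_pos [414.283, 53.666, 235.464]
eef_rot [[0.995, -0.099, 0.002], [-0.099, -0.994, 0.04], [-0.002, -0.04, -0.999]]
ft_force [0.261, -0.699, -0.518]
ft_torque [-0.065, 0.013, -0.041]
opening 85.217
```

Joint 6 sits at its limit, so I'll use the half-turned grasp (j6 near 0.7). Turning in two stages.

```bash
python3 -m jog '[[0,0,0,0.013,0,-0.048,1],[0,0,0,0.013,0,-0.096,1],[0,0,-0.01,0.013,0,-0.144,1],[0,0,-0.02,0.013,0,-0.19,1],[0,0,-0.03,0.013,0,-0.24,1],[0,0,-0.04,0.013,0,-0.28,1],[0,0,-0.05,0.013,0,-0.33,1],[0,0,-0.05,0.013,0,-0.38,1]]'
python3 -m jog '[[0,0,0,0,0,-0.048,1],[0,0,0,0,0,-0.096,1],[0,0,0,0,0,-0.144,1],[0,0,0,0,0,-0.19,1],[0,0,0,0,0,-0.24,1],[0,0,0,0,0,-0.28,1],[0,0,0,0,0,-0.33,1],[0,0,0,0,0,-0.38,1]]'
python3 -c "
from h import *
print(sensors.state()['joint_pos'],rel([460,200,270],down(172)))"
```

```text
t: 4.05
ee_pos: [414.9, 51.9, 287.0]
eef_rot: [[0.465, 0.885, -0.013], [0.883, -0.463, 0.073], [0.059, -0.046, -0.997]]
ft_force: [0.4, 0.2, -0.2]
opening: 85.2
t: 4.85
ee_pos: [415.2, 52.2, 287.5]
eef_rot: [[-0.646, 0.763, -0.013], [0.76, 0.645, 0.073], [0.064, 0.038, -0.997]]
ft_force: [0.9, -0.1, 0.2]
opening: 85.7
[-0.12606769  0.02752262 -0.13850233  1.4264655   0.07108691  0.74059294] [0.0823, 0.1289, 0.0277, 0.0189, -0.0151, -0.2316]
```

```bash
python3 -m jog '[[0.082,0.129,0.028,0.019,-0.015,-0.2316,1],[0.082,0.129,0.028,0.019,-0.015,-0.2316,1],[0.082,0.129,0.028,0.019,-0.015,-0.2316,1],[0.082,0.129,0.028,0.019,-0.015,-0.2316,1],[0.082,0.129,0.028,0.019,-0.015,-0.2316,1],[0.082,0.129,0.028,0.019,-0.015,-0.2316,1],[0.082,0.129,0.028,0.019,-0.015,-0.2316,1]]'
python3 - <<'E'
from h import *
f=grab('wrist','w4.png');im=f['frame']
print(-np.array(f['R']).T@f['t'])
cv2.imwrite('pics/w4c.png',cv2.resize(im,None,fx=1.4,fy=1.4,interpolation=cv2.INTER_CUBIC)[...,::-1])
E
```

```text
t: 5.55
ee_pos: [460.3, 200.1, 269.9]
eef_rot: [[-0.99, 0.142, -0.0], [0.142, 0.99, 0.0], [0.0, 0.0, -1.0]]
ft_force: [-0.6, -0.2, 0.2]
opening: 85.3
[396.00426523 210.38209439 404.06430097]
```

View pics/w4c.png

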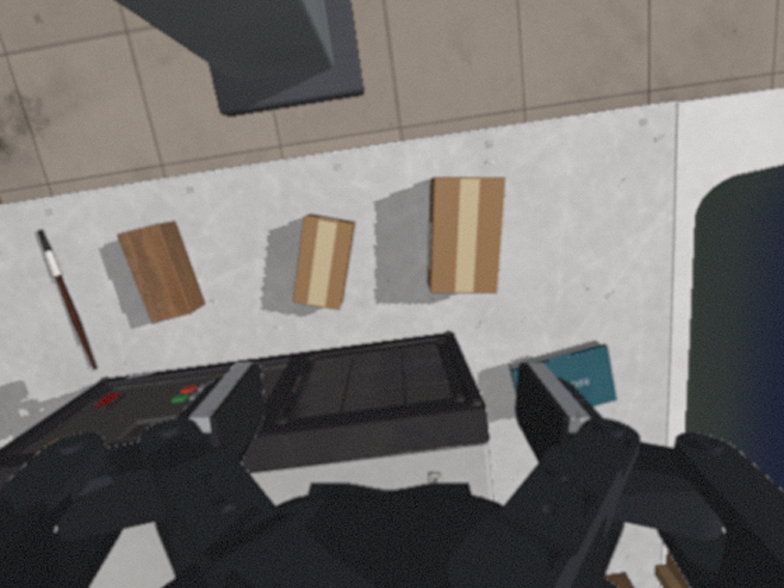

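Large carton's top is at view (431-505, 177-293), small at (294-355, 215-308), block at (160,270), all clear of one another.

```bash
python3 - <<'E'
from h import *
f=grab('wrist');im=f['frame']
hsv=cv2.cvtColor(im,cv2.COLOR_RGB2HSV).astype(int)
for nm,(x0,x1,y0,y1),h,D in(('L',(285,380,110,225),40,(100,60)),('S',(200,262,140,230),32,(80,44))):
    def box(lo):
        mm=np.zeros(im.shape[:2],np.uint8)
        s=hsv[y0:y1,x0:x1];mm[y0:y1,x0:x1]=lo(s)
        mm=cv2.morphologyEx(mm,cv2.MORPH_OPEN,np.ones((3,3)))
        c=max(cv2.findContours(mm,0,2)[0],key=cv2.contourArea)
        w=cv2.convexHull(c).reshape(-1,2)
        q=np.array([onplane(f,*p,h)[:2] for p in w.astype(float)],np.float32)
        r=cv2.minAreaRect(q);b=cv2.boxPoints(r)
        e=[b[1]-b[0],b[2]-b[1]];l=max(e,key=np.linalg.norm);l=l*np.sign(l[0])
        print(nm,np.round(r[0],1),np.round(r[1],1),'yaw',np.degrees(np.arctan2(l[1],l[0])))
    box(lambda s:((s[...,1]>60)&(s[...,0]<30)&(s[...,2]>60)))
    box(lambda s:((s[...,1]>40)&(s[...,0]<30)&(s[...,2]>178)))
E
```

```text
L [448.  268.9] [61.  97.5] yaw -8.59225
L [448.2 270.6] [15.3 94.7] yaw -8.328323
S [454.  142.2] [44.2 81.1] yaw -18.449024
S [454.7 141.1] [14.9 75.8] yaw -18.535133
```

```bash
python3 -c "
from h import *
print(rel([448,270,90],down(171.5)),rel([448,270,12],down(171.5)))"
```

```text
[0.0223, 0.0679, 0.18, 0.0001, -0.0, 0.0017] [0.0223, 0.0678, 0.258, 0.0001, -0.0, 0.0017]
```

```bash
python3 -m jog '[[0.022,0.068,0.05,0,0,0.0017,1],[0.022,0.068,0.1,0,0,0.0017,1],[0.022,0.068,0.15,0,0,0.0017,1],[0.022,0.068,0.19,0,0,0.0017,1],[0.022,0.068,0.21,0,0,0.0017,1],[0.022,0.068,0.235,0,0,0.0017,1],[0.022,0.068,0.258,0,0,0.0017,1],[0.022,0.068,0.258,0,0,0.0017,1]]' 40
python3 -m jog '[[0,0,0,0,0,0,0],[0,0,0,0,0,0,-0.2],[0,0,0,0,0,0,-1],[0,0,0,0,0,0,-1],[0,0,0,0,0,0,-1],[0,0,0,0,0,0,-1],[0,0,0,0,0,0,-1]]' 40
python3 -m jog '[[0,0,-0.03,0,0,0,-1],[0,0,-0.06,0,0,0,-1],[0,0,-0.1,0,0,0,-1],[0,0,-0.15,0,0,0,-1],[0,0,-0.2,0,0,0,-1],[0,0,-0.22,0,0,0,-1],[0,0,-0.22,0,0,0,-1]]'
```

```text
t: 6.45
ee_pos: [446.9, 269.0, 9.6]
eef_rot: [[-0.989, 0.151, -0.004], [0.151, 0.989, -0.001], [0.004, -0.002, -1.0]]
ft_force: [-1.0, 0.2, -0.2]
opening: 85.6
t: 7.15
ee_pos: [447.7, 269.1, 10.9]
eef_rot: [[-0.988, 0.151, -0.002], [0.151, 0.989, -0.001], [0.002, -0.001, -1.0]]
ft_force: [0.4, -1.3, 7.1]
opening: 59.4
t: 7.85
ee_pos: [449.2, 269.8, 234.5]
eef_rot: [[-0.989, 0.151, 0.004], [0.151, 0.989, 0.002], [-0.003, 0.002, -1.0]]
ft_force: [1.2, 0.4, -2.8]
opening: 59.3
```

```bash
cat >> h.py <<'E'
C=np.array([542.3,-315.6,24.]);S=Rz(-6.15)@Ry(15);TR=S@np.diag([-1.,1,-1])
def st(x,y,z): return C+S@np.array([x,y,z])
def tost():
    s=sensors.state();return np.round(S.T@(np.array(s['ee_pos'])-C),1),np.round(S.T@np.array(s['ft_force']),1),round(s['opening'],1)
E
python3 -c "
from h import *
print(rel([430,0,240],down(173.85)),rel([430,-240,240],down(173.85)),st(-62,0,90))"
```

```text
[-0.0219, -0.2695, -0.006, 0.0007, 0.0011, -0.0141] [-0.0581, -0.5068, -0.0064, 0.0007, 0.0011, -0.0141] [ 505.91691562 -311.6796541   126.98010516]
```

```bash
python3 -m jog '[[-0.01,-0.03,-0.006,0,0,-0.002,-1],[-0.015,-0.08,-0.006,0,0,-0.005,-1],[-0.02,-0.13,-0.006,0,0,-0.008,-1],[-0.03,-0.18,-0.006,0,0,-0.01,-1],[-0.03,-0.23,-0.006,0,0,-0.014,-1],[-0.03,-0.28,-0.006,0,0,-0.014,-1],[-0.04,-0.33,-0.006,0,0,-0.014,-1],[-0.045,-0.38,-0.006,0,0,-0.014,-1]]'
python3 -c "
from h import *
print(sensors.state()['joint_pos'],rel([430,-240,240],down(173.85)),rel(st(-62,0,110),TR))"
```

```text
t: 8.65
ee_pos: [435.4, -111.7, 238.6]
eef_rot: [[-0.994, 0.108, 0.003], [0.108, 0.994, 0.002], [-0.002, 0.003, -1.0]]
ft_force: [1.3, 0.2, -1.9]
opening: 59.4
[-0.44043038  0.08593958 -0.19685119  1.2865737   0.00330878 -0.33259458] [-0.0084, -0.1281, -0.0017, 0.0008, 0.0008, -0.0002] [-0.0966, -0.1914, 0.0921, 0.0009, 0.0841, -0.0]
```

```bash
python3 -m jog '[[-0.01,-0.05,0,0,0,0,-1],[-0.02,-0.1,0,0,0,0,-1],[-0.03,-0.15,0,0,0.02,0,-1],[-0.06,-0.19,0.02,0,0.06,0,-1],[-0.097,-0.191,0.05,0,0.084,0,-1],[-0.097,-0.191,0.08,0,0.084,0,-1],[-0.097,-0.191,0.092,0,0.084,0,-1],[-0.097,-0.191,0.092,0,0.084,0,-1]]'
python3 -c "
from h import *
print(tost(),rel(st(-62,0,14),TR))"
```

```text
t: 9.45
ee_pos: [510.1, -310.8, 144.1]
eef_rot: [[-0.959, 0.108, -0.261], [0.102, 0.994, 0.033], [0.263, 0.005, -0.965]]
ft_force: [0.1, 0.7, -1.6]
opening: 59.5
(array([-62.5,   1.4, 107.6]), array([ 0.4,  0.7, -1.6]), 59.5) [-0.0009, -0.0018, 0.0936, 0.0017, -0.0013, 0.0003]
```

```bash
python3 -m jog '[[-0.001,-0.002,0.04,0.0017,-0.0013,0,-1],[-0.001,-0.002,0.07,0.0017,-0.0013,0,-1],[-0.001,-0.002,0.085,0.0017,-0.0013,0,-1],[-0.001,-0.002,0.0935,0.0017,-0.0013,0,-1],[-0.001,-0.002,0.0935,0.0017,-0.0013,0,-1]]'
python3 -c "
from h import *
print(tost(),rel(st(-62,0,11.5),TR))"
```

```text
t: 9.95
ee_pos: [486.1, -309.7, 55.6]
eef_rot: [[-0.961, 0.106, -0.255], [0.103, 0.994, 0.026], [0.257, -0.001, -0.966]]
ft_force: [-0.3, 0.8, -1.5]
opening: 59.8
(array([-62.8,  -0.1,  15.9]), array([-0. ,  0.8, -1.6]), 59.8) [-0.0008, 0.0001, 0.0044, -0.0004, 0.0007, 0.0001]
```

Lower to contact, then push down the slope (−x in tool axes).

```bash
python3 -m jog '[[0,0,0.003,0,0,0,-1],[0,0,0.005,0,0,0,-1],[0,0,0.006,0,0,0,-1]]'
python3 -c "
from h import *
print(tost())"
python3 -m jog '[[-0.003,0,0,0,0,0,-1],[-0.006,0,0,0,0,0,-1],[-0.008,0,0,0,0,0,-1],[-0.01,0,0,0,0,0,-1]]'
python3 -c "
from h import *
print(tost())"
```

```text
t: 10.25
ee_pos: [484.8, -309.7, 50.5]
eef_rot: [[-0.961, 0.106, -0.254], [0.103, 0.994, 0.025], [0.256, -0.002, -0.967]]
ft_force: [0.2, -0.2, -2.1]
opening: 59.9
(array([-62.7,  -0.3,  10.7]), array([ 0.8, -0.2, -2. ]), 59.9)
t: 10.65
ee_pos: [494.7, -310.7, 47.8]
eef_rot: [[-0.961, 0.106, -0.255], [0.103, 0.994, 0.026], [0.256, -0.002, -0.967]]
ft_force: [-0.6, 0.3, -0.9]
opening: 59.3
(array([-52.4,  -0.2,  10.6]), array([-0.4,  0.2, -1. ]), 59.3)
```

```bash
python3 -m jog '[[0,0,0.001,0,0,0,-1],[0,0,0.002,0,0,0,-1],[0,0,0.003,0,0,0,-1]]'
python3 -c "
from h import *
print(tost())"
python3 -m jog '[[-0.002,0,0,0,0,0,-1],[-0.004,0,0,0,0,0,-1],[-0.004,0,0,0,0,0,-1]]'
python3 -c "
from h import *
print(tost())"
```

```text
t: 10.95
ee_pos: [495.0, -310.8, 47.4]
eef_rot: [[-0.962, 0.106, -0.252], [0.103, 0.994, 0.024], [0.253, -0.003, -0.968]]
ft_force: [2.2, 5.0, 29.5]
opening: 59.3
(array([-52. ,  -0.3,  10.3]), array([-6. ,  5.2, 29. ]), 59.3)
t: 11.25
ee_pos: [495.2, -310.8, 47.4]
eef_rot: [[-0.96, 0.106, -0.259], [0.103, 0.994, 0.025], [0.26, -0.003, -0.966]]
ft_force: [-19.5, 1.1, 13.8]
opening: 59.5
(array([-51.8,  -0.3,  10.4]), array([-22.4,  -1. ,   8.3]), 59.5)
```

Contact with the deck and with the backstop (22 N). Release and retreat.

```bash
python3 -m jog '[[0.0005,0,-0.0005,0,0,0,-1],[0.0005,0,-0.0005,0,0,0,0],[0.0005,0,-0.0005,0,0,0,1],[0.0005,0,-0.0005,0,0,0,1],[0.0005,0,-0.0005,0,0,0,1],[0.0005,0,-0.0005,0,0,0,1]]'
python3 -m jog '[[0,0,-0.03,0,0,0,1],[0,0,-0.07,0,0,0,1],[0,0,-0.12,0,0,0,1],[0.02,0,-0.16,0,0,0,1],[0.05,0,-0.2,0,0,0,1],[0.05,0,-0.2,0,0,0,1]]'
python3 - <<'E'
from h import *
f=grab('wrist','w5.png');im=f['frame']
print(tost())
cv2.imwrite('pics/w5c.png',cv2.resize(im,None,fx=1.4,fy=1.4,interpolation=cv2.INTER_CUBIC)[...,::-1])
E
```

```text
t: 11.85
ee_pos: [495.0, -310.7, 48.0]
eef_rot: [[-0.96, 0.106, -0.259], [0.103, 0.994, 0.024], [0.26, -0.003, -0.966]]
ft_force: [0.4, 0.1, -0.0]
opening: 85.7
t: 12.45
ee_pos: [498.7, -311.0, 260.8]
eef_rot: [[-0.962, 0.106, -0.252], [0.105, 0.994, 0.019], [0.252, -0.008, -0.968]]
ft_force: [0.7, -0.0, 0.2]
opening: 85.5
(array([-102.5,    0. ,  214.4]), array([ 0.5,  0.3, -1. ]), 85.3)
```

View pics/w5c.png

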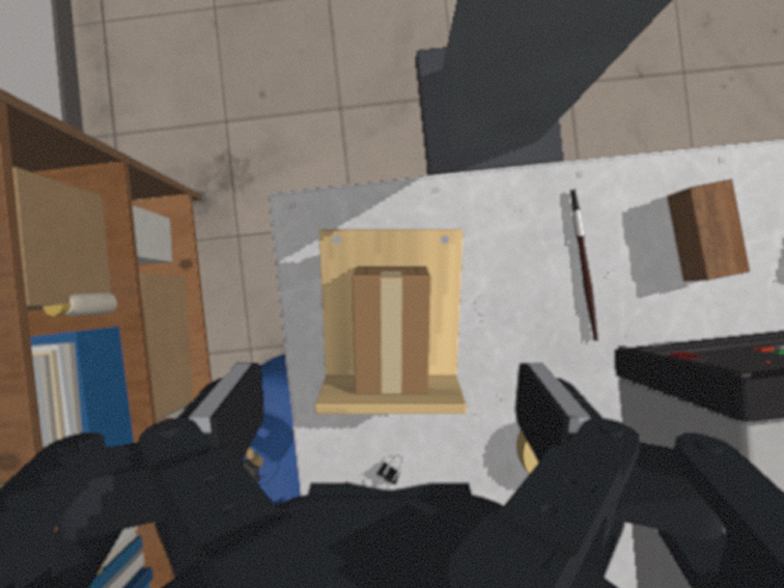

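The large carton lies in line and centred at view (352-430, 268-393), its end at the backstop. Now fetching the small carton at (454, 141.5), yaw −18.5°.

```bash
python3 -c "
from h import *
print(rel([430,-230,260],down(172)))"
```

```text
[0.0754, 0.0731, 0.0169, -0.0034, -0.0819, 0.0103]
```

```bash
python3 -m jog '[[0.04,0.04,0.01,-0.003,-0.04,0.01,1],[0.075,0.073,0.017,-0.0034,-0.082,0.01,1],[0.075,0.073,0.017,-0.0034,-0.082,0.01,1],[0.075,0.073,0.017,-0.0034,-0.082,0.01,1]]'
python3 -c "
from h import *
print(rel([435,100,250],down(165)))"
```

```text
t: 12.9
ee_pos: [427.6, -227.5, 259.8]
eef_rot: [[-0.99, 0.138, 0.001], [0.138, 0.99, 0.0], [-0.001, 0.0, -1.0]]
ft_force: [0.4, 0.6, 0.5]
opening: 85.0
[0.0379, 0.3254, 0.01, 0.0002, 0.0003, 0.0393]
```

```bash
python3 -m jog '[[0.01,0.05,0.01,0,0,0.01,1],[0.02,0.1,0.01,0,0,0.02,1],[0.03,0.15,0.01,0,0,0.03,1],[0.038,0.2,0.01,0,0,0.039,1],[0.038,0.25,0.01,0,0,0.039,1],[0.038,0.3,0.01,0,0,0.039,1],[0.038,0.325,0.01,0,0,0.039,1],[0.038,0.325,0.01,0,0,0.039,1]]'
python3 -c "
from h import *
f=grab('top')
print(rel([454.3,141.6,70],down(161.5)),rel([454.3,141.6,10],down(161.5)))"
```

```text
t: 13.7
ee_pos: [435.6, 102.9, 248.9]
eef_rot: [[-0.967, 0.254, -0.001], [0.254, 0.967, 0.001], [0.001, 0.001, -1.0]]
ft_force: [0.0, -0.9, -0.6]
opening: 85.4
[-0.0082, 0.0438, 0.1789, -0.0, -0.0003, 0.021] [-0.0083, 0.0438, 0.2389, -0.0, -0.0003, 0.021]
```

```bash
python3 -m jog '[[-0.008,0.044,0.05,0,0,0.021,1],[-0.008,0.044,0.1,0,0,0.021,1],[-0.008,0.044,0.15,0,0,0.021,1],[-0.008,0.044,0.18,0,0,0.021,1],[-0.008,0.044,0.2,0,0,0.021,1],[-0.008,0.044,0.22,0,0,0.021,1],[-0.008,0.044,0.2365,0,0,0.021,1],[-0.008,0.044,0.2365,0,0,0.021,1]]' 35
python3 -m jog '[[0,0,0,0,0,0,0],[0,0,0,0,0,0,-0.4],[0,0,0,0,0,0,-1],[0,0,0,0,0,0,-1],[0,0,0,0,0,0,-1],[0,0,0,0,0,0,-1],[0,0,0,0,0,0,-1]]' 35
python3 -m jog '[[0,0,-0.03,0,0,0,-1],[0,0,-0.06,0,0,0,-1],[0,0,-0.1,0,0,0,-1],[0,0,-0.15,0,0,0,-1],[0,0,-0.2,0,0,0,-1],[0,0,-0.24,0,0,0,-1],[0,0,-0.24,0,0,0,-1]]'
python3 -c "
from h import *
print(rel([435,-200,255],down(173.85)))"
```

```text
t: 14.55
ee_pos: [453.1, 140.4, 10.1]
eef_rot: [[-0.948, 0.319, -0.005], [0.319, 0.948, -0.001], [0.005, -0.003, -1.0]]
ft_force: [0.1, -0.4, -0.4]
opening: 85.2
t: 15.25
ee_pos: [453.7, 140.3, 10.9]
eef_rot: [[-0.948, 0.319, -0.004], [0.319, 0.948, -0.001], [0.003, -0.002, -1.0]]
ft_force: [-1.1, -2.4, 6.1]
opening: 43.6
t: 15.95
ee_pos: [456.3, 141.0, 256.4]
eef_rot: [[-0.948, 0.319, 0.005], [0.319, 0.948, 0.0], [-0.005, 0.002, -1.0]]
ft_force: [1.2, 0.4, -0.6]
opening: 43.7
[-0.0885, -0.33, 0.0013, 0.0004, 0.0017, -0.069]
```

```bash
python3 -m jog '[[-0.02,-0.03,0,0,0,-0.01,-1],[-0.04,-0.08,0,0,0,-0.02,-1],[-0.06,-0.13,0,0,0,-0.04,-1],[-0.07,-0.18,0,0,0,-0.06,-1],[-0.08,-0.23,0,0,0,-0.069,-1],[-0.088,-0.28,0,0,0,-0.069,-1],[-0.088,-0.33,0,0,0.001,-0.069,-1],[-0.088,-0.33,0,0,0.001,-0.069,-1]]'
python3 -c "
from h import *
print(rel(st(-52,0,130),TR))"
```

```text
t: 16.75
ee_pos: [433.1, -203.7, 255.2]
eef_rot: [[-0.994, 0.111, 0.001], [0.111, 0.994, 0.001], [-0.001, 0.001, -1.0]]
ft_force: [0.1, 0.1, -1.3]
opening: 43.3
[-0.1044, -0.0992, 0.0922, 0.0004, 0.0835, -0.0013]
```

```bash
python3 -m jog '[[-0.01,-0.05,0,0,0.01,0,-1],[-0.03,-0.09,0,0,0.04,0,-1],[-0.07,-0.099,0.02,0,0.0835,-0.001,-1],[-0.104,-0.099,0.06,0,0.0835,-0.001,-1],[-0.104,-0.099,0.09,0,0.0835,-0.001,-1],[-0.104,-0.099,0.092,0,0.0835,-0.001,-1],[-0.104,-0.099,0.092,0,0.0835,-0.001,-1]]'
python3 -c "
from h import *
print(tost(),rel(st(-52,0,56),TR))"
```

```text
t: 17.45
ee_pos: [525.0, -312.8, 163.2]
eef_rot: [[-0.96, 0.108, -0.259], [0.104, 0.994, 0.03], [0.26, 0.002, -0.965]]
ft_force: [-0.2, -0.2, 0.4]
opening: 43.2
(array([-52.9,   0.9, 129.9]), array([-0.3, -0.3,  0.3]), 43.2) [-0.0011, -0.0011, 0.0739, 0.0007, -0.0005, -0.0]
```

```bash
python3 -m jog '[[-0.001,-0.001,0.04,0.0007,-0.0005,0,-1],[-0.001,-0.001,0.06,0.0007,-0.0005,0,-1],[-0.001,-0.001,0.072,0.0007,-0.0005,0,-1],[-0.001,-0.001,0.076,0.0007,-0.0005,0,-1],[-0.005,-0.001,0.077,0.0007,-0.0005,0,-1],[-0.01,-0.001,0.0775,0.0007,-0.0005,0,-1],[-0.01,-0.001,0.0775,0.0007,-0.0005,0,-1]]'
python3 -c "
from h import *
print(tost())"
```

```text
t: 18.15
ee_pos: [515.0, -312.8, 86.8]
eef_rot: [[-0.96, 0.107, -0.257], [0.104, 0.994, 0.027], [0.259, -0.001, -0.966]]
ft_force: [-1.7, 0.0, 1.8]
opening: 43.2
(array([-42.8,  -0.2,  53.6]), array([-2.1, -0.1,  1.3]), 43.2)
```

```bash
python3 -m jog '[[0,0,0.001,0,0,0,-1],[0,0,0.002,0,0,0,-1],[0,0,0.002,0,0,0,-1]]'
python3 -c "
from h import *
print(tost())"
python3 -m jog '[[-0.001,0,0.001,0,0,0,-1],[-0.002,0,0.001,0,0,0,-1],[-0.003,0,0.001,0,0,0,-1]]'
python3 -c "
from h import *
print(tost())"
```

```text
t: 18.45
ee_pos: [514.5, -312.9, 85.0]
eef_rot: [[-0.96, 0.107, -0.257], [0.104, 0.994, 0.027], [0.258, -0.001, -0.966]]
ft_force: [-3.7, 0.4, 1.8]
opening: 43.6
(array([-42.8,  -0.2,  51.7]), array([-4.1, -0. ,  0.7]), 43.6)
t: 18.75
ee_pos: [514.4, -312.9, 84.3]
eef_rot: [[-0.959, 0.107, -0.262], [0.104, 0.994, 0.027], [0.264, -0.002, -0.965]]
ft_force: [-20.4, 2.1, 17.5]
opening: 43.5
(array([-42.6,  -0.3,  51. ]), array([-24.3,  -0.1,  11.6]), 43.5)
```

```bash
python3 -m jog '[[0.001,0,0.001,0,0,0,-1],[0.001,0,0.0015,0,0,0,-1],[0.001,0,0.0015,0,0,0,-1]]'
python3 -c "
from h import *
print(tost())"
```

```text
t: 19.05
ee_pos: [513.4, -312.9, 83.9]
eef_rot: [[-0.959, 0.107, -0.261], [0.104, 0.994, 0.026], [0.263, -0.002, -0.965]]
ft_force: [-2.8, 1.2, 8.7]
opening: 43.4
(array([-43.5,  -0.5,  50.3]), array([-5.1,  0.9,  7.7]), 43.4)
```

```bash
python3 -m jog '[[-0.001,0,0.0005,0,0,0,-1],[-0.002,0,0.0005,0,0,0,-1],[-0.002,0,0.0005,0,0,0,-1]]'
python3 -c "
from h import *
print(tost())"
python3 -m jog '[[0,0,0,0,0,0,-0.5],[0,0,0,0,0,0,0.5],[0,0,0,0,0,0,1],[0,0,0,0,0,0,1],[0,0,0,0,0,0,1],[0,0,0,0,0,0,1]]'
python3 -m jog '[[0,0,-0.03,0,0,0,1],[0,0,-0.07,0,0,0,1],[0,0,-0.12,0,0,0,1],[0.02,0,-0.16,0,0,0,1],[0.05,0,-0.2,0,0,0,1],[0.05,0,-0.2,0,0,0,1]]'
python3 - <<'E'
from h import *
f=grab('wrist','w6.png');im=f['frame'];t=grab('top','t6.png')
a=cv2.resize(im[120:310,190:360],None,fx=3,fy=3,interpolation=cv2.INTER_CUBIC)
cv2.imwrite('pics/w6c.png',a[...,::-1])
E
```

```text
t: 19.35
ee_pos: [514.2, -313.1, 83.6]
eef_rot: [[-0.959, 0.107, -0.263], [0.104, 0.994, 0.026], [0.264, -0.003, -0.964]]
ft_force: [-9.5, 1.0, 11.3]
opening: 43.4
(array([-42.7,  -0.5,  50.3]), array([-12.1,  -0.1,   8.5]), 43.4)
t: 19.95
ee_pos: [514.3, -313.1, 83.5]
eef_rot: [[-0.959, 0.107, -0.263], [0.104, 0.994, 0.026], [0.264, -0.003, -0.964]]
ft_force: [0.4, -0.0, -0.6]
opening: 85.4
t: 20.55
ee_pos: [518.6, -313.4, 296.5]
eef_rot: [[-0.961, 0.107, -0.256], [0.106, 0.994, 0.02], [0.256, -0.008, -0.967]]
ft_force: [0.8, -1.6, 0.1]
opening: 85.5
```

View pics/w6c.png

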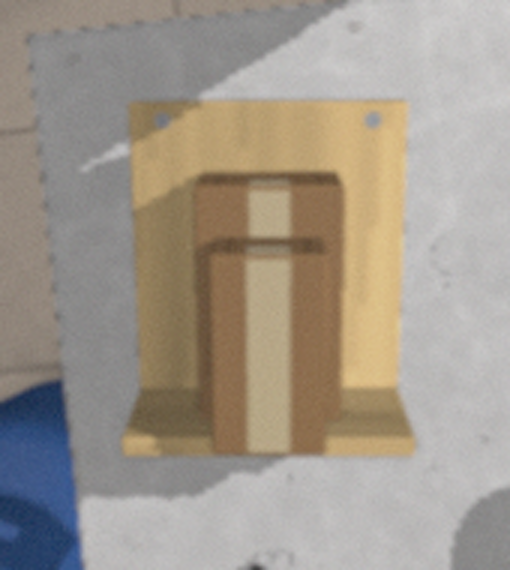

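The small carton sits centred on the large one: small's top (212-325, 250-452), large's top front edge at row 183, backstop top at rows 435-455. Checking the numbers on the planes of the stand, and that the block is unmoved.

```bash
python3 - <<'E'
from h import *
f=grab('wrist')
def onst(x,y,z):
    c,d=ray(f,190+(x+.5)/3-.5,120+(y+.5)/3-.5)
    c=S.T@(c-C);d=S.T@d;return np.round(c+d*(z-c[2])/d[2],1)
for n,x,y,z in(('small far',212,452,72),('small far',325,452,72),('small near',211,253,72),('small near',325,253,72),('large near',197,183,40),('large near',341,183,40),('deck near',131,101,0),('deck near',407,101,0),('backstop top',126,436,55),('backstop top',412,436,55)):print(n,onst(x,y,z))
t=grab('top');im=t['frame'];hsv=cv2.cvtColor(im,cv2.COLOR_RGB2HSV)
m=((hsv[...,1]>60)&(hsv[...,0]<30)&(hsv[...,2]>50)).astype(np.uint8);k=m*0;k[208:258,255:288]=m[208:258,255:288]
k=cv2.morphologyEx(k,cv2.MORPH_CLOSE,np.ones((5,5)));print(cv2.minAreaRect(max(cv2.findContours(k,0,2)[0],key=cv2.contourArea)))
print(tost())
E
```

```text
small far [ -5.3 -19.7  72. ]
small far [-5.2 23.1 72. ]
small near [-82.6 -18.7  72. ]
small near [-82.6  21.9  72. ]
large near [-102.8  -25.7   40. ]
large near [-102.7   29.7   40. ]
deck near [-131.3  -55.8    0. ]
deck near [-131.1   60.     0. ]
backstop top [ -4.  -54.9  55. ]
backstop top [-3.9 58.7 55. ]
((269.31683349609375, 231.16830444335938), (28.458065032958984, 15.124565124511719), 84.2894058227539)
(array([-9.120e+01,  2.000e-01,  2.494e+02]), array([ 0.4,  0.7, -0.5]), 85.3)
```

```bash
python3 -c "
from h import *
print(ctrl.sign_off(),sensors.state()['t'])"
```

```text
the job is handed in; nothing more can be done
the job is handed in; nothing more can be done
```

Both cartons are on the stand and the job is handed in, about 21 s into the 72 s allowed. I set the large carton on the deck first, then the small one on top. Each was lowered to contact and pushed down the slope until the backstop pushed back (about 22 N for the large, 12 N for the small), then released. The arm then retreated clear.

**Last checks**
- **Position:** the wrist camera shows both cartons in line with the slope. They sit within about 1 mm of midway across once the view's offset of about 2 mm is allowed for.
- **Ends against the backstop:** both end gaps come out at about 1 mm or less. The raw reading put the small carton's far end 5 mm short. The backstop's own top edge read 4 mm short in the same view, so most of that is calibration bias.
- **Flatness:** I have no side view. I judged it from the contact forces and from the carton edges measuring about right in that view.

**One disagreement:** the wood block's mask in the final top view came out about 4 px shorter than in the first one, with the same angle and column. I took that to be the arm or its shadow and did not check further. The gripper only passed high over the block and I saw no sign of contact.

**One early slip:** a move stalled when the last joint reached its range limit. I switched to the half-turned grasp, and nothing was touched.

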